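# Seat the strainer disc of the cafe's citrus juicer

### The job

The white strainer disc on the citrus juicer was dropped on out of line and stands proud over its red locating pin. With a fingertip, gently push it round by its green peg until the notch in its rim is over the red pin, then press the disc down until it is fully home, and take the hand away. Do not pinch the peg or lift the disc, and leave the things standing round the juicer where they are.

Things in the scene. Friction and masses are not known exactly. Their poses are not given: they have to be found in the camera images.
- juicer: citrus juicer base, fixed to the counter: a white drum 168 mm across and 114 mm high with a dark round deck (156 mm across) on top, its face 120 mm above the counter. Origin at the centre of its underside, z up, on the disc's axis. Its own +x points to the red pin; a small steel spout sticks out of the drum side at -x, up to 118 mm from the axis and 105 mm high.
- pin_mark (a point): top of the red locating pin: a round-topped bar 8 mm wide and 8 mm high that lies on the deck along a radius, from 51 to 88 mm from the axis (the disc covers it up to 65 mm, so 23 mm of it shows outside the disc), with a red tab below its outer end on the drum side. The point lies 60 mm from the axis, 8 mm above the deck. It does not move.
- notch_mark (a point): the notch in the disc's rim: 14 mm wide, open to the outside, 53 to 65 mm from the axis, edged with black lines. The point is in the middle of the notch, 60 mm from the axis, level with the disc's upper face. The disc is seated when this is straight over pin_mark's place (within 4.5 mm seen from above) and the disc is down.
- press_mark (a point): centre of the disc, on top of its round green boss (36 mm across, standing 4 mm above the disc's face). Good place to press.
- finger_peg: green upright round peg on the disc, 14 mm in diameter and 22 mm high, 42 mm from the axis, straight opposite the notch; it is part of the disc. Origin at the centre of its foot, on the disc's upper face.
- strainer (a joint): turn of the disc about the vertical axis, rad, anticlockwise seen from above positive; the notch is at the pin at 0 and at every full turn (2 pi = 6.283). It turns either way without end and starts between 1.0 and 5.28. The disc is white plastic, 130 mm across, 8 mm thick, level, its upper face 137.5 mm above the counter before seating. It stays where it is left; about 1.2 N sideways on the peg turns it.
- strainer_seat (a joint): how far the disc has been pressed down, m: 0 standing proud as at the start, 0.0085 fully home (the stop). Its hub is a snug fit: it takes about 4 N to push down, does not spring back, and can also be pulled up (negative). Away from the notch the pin stops it at about 0.0015. The pin's round top steers the notch into place if it is within about 4 mm.
- reamer: loose yellow juicer cone, 68 mm across, 64 mm high, standing on the counter 130 to 190 mm from the juicer's axis; origin at the centre of its underside. Leave it alone.
- tumbler: loose green glass tumbler, 72 mm across, 100 mm high, standing on the counter 130 to 190 mm from the juicer's axis; origin at the centre of its underside. Leave it alone.
- half_orange: loose half orange, cut side down, 74 mm across, 37 mm high, on the counter 130 to 190 mm from the juicer's axis; origin at the centre of its underside. Leave it alone.
There are look-alikes about, which are no part of the job. Of the things that look like the juicer, the largest one is meant.

How it is judged:
At the end, for the whole second after the job is handed in: The disc is pressed down by at least 7.2 of its 8.5 mm with the middle of its notch within 4.5 mm of the pin seen from above, and the cone, tumbler and half orange are each within 20 mm of where they stood (value of joint strainer_seat above 0.0072 m and horizontal distance between notch_mark and pin_mark below 0.0045 m and distance of each of reamer, tumbler, half_orange from where it was at the start of the episode below 0.02 m); the robot touches nothing.
It fails at once if the disc is pulled up more than 4 mm (value of joint strainer_seat below -0.004 m).
It fails at once if the peg is squeezed or pushed with more than 32 N (contact force between the fingers and finger_peg above 32 N).
It fails at once if a bystander is pushed or carried more than 20 mm (distance of any of reamer, tumbler, half_orange from where it was at the start of the episode above 0.02 m).
It also fails if it takes over 53 s, if anything falls off the work surface, if the arm or the gripper's body presses on something with over 40 N, if the wrist force passes 120 N, or if a joint passes its speed limit or range.

### The arm

A 7-joint arm with a two-finger parallel gripper is mounted at the origin on the work surface. World frame = base frame: x ahead of the robot, y to its left, z up, the work surface at z = 0. Lengths are in m, angles in rad, forces in N, time in s.
With the tool pointing down it reaches from about 0.4 to 0.85 m from the base axis. Payload 10.4 kg.
Tool frame: the origin (TCP) lies at the very end of the fingers, on their centre line; the grasp point (between the pads) lies 19 mm behind it; x points along the fingers, z is the direction in which the jaws open and shut, and the axes are right-handed (so a half turn about x gives the same grasp; the last joint's range is limited). The gripper opens to 85 mm and grips with 20 to 120 N. Pads are 22 mm wide; open, the fingers measure 114 mm over their backs; the gripper's body (76 mm by 85 mm) begins 54 mm behind the grasp point. The pads swing forward as they close: fully open they stand 13 mm farther back than shut.
Start: joints at [-1.353, 0.332, -0.065, 1.46, 0.022, 1.35, -0.088], TCP at [0.149, 0.607, 0.231] pointing down, gripper open.
Joint ranges: [-2.6, 2.6], [-0.5, 2.12], [-1.47, 1.34], [0.16, 2.42], [-1.27, 4.41], [0.06, 2.06], [-2.6, 2.6]. Speed limits (rad/s): [2.22, 2.22, 2.79, 2.79, 3.14, 3.14, 3.14].

### API

Orientations are given as a unit quaternion [x, y, z, w].
In Python, from workcell import telemetry, viewer, manip, spot_in, mark_of gives the robot as it stands. The module is installed in compiled form; this text tells all that it offers.
- The arm moves only by the shell command python3 -m crank 'ROWS' [FORCE]. ROWS is JSON, a list of rows, each a list of 3 entries, a list of its own where there are three numbers: the closure, from 0 (fully open) to 1 (shut), then the shift along the world's x, y, z in cm, then the turn, a rotation vector about the world's x, y, z in rad. A call has 1 to 12 rows; each row shifts and turns the commanded pose from where the row before left it; what a row does not reach is not made up. A row lasts 1/12 s, in which the tool goes at most 41.7 mm and 7.16 degrees, less where a joint would pass 70% of its speed; a pose out of reach is approached as far as the arm can. A call with a gripper value outside its range is refused whole. The fingers move at their own pace and stop on an object; FORCE is the grip in N (left out, the last holds). Time passes only in rows, so rows that do not move let the fingers close. It gives the time, the measured TCP pose, the force and the opening at its end, in the units of the state.
- telemetry.get_obs(): the state, without advancing time (a new reading comes with each control period).
- viewer.camera(name): name is "scene" or "side" or "wrist"; returns a dict with "frame" (384x512x3 uint8, red, green, blue), "intrinsics" (3x3 intrinsics, pixels), "cam_to_world" (4x4, takes a point from camera to world coordinates). Camera axes: x right, y up, looking along -z (the intrinsics and any distortion apply to the point x, -y, -z); pixel columns grow to the right and rows downward; lengths in m; the calibration is good to about 2 mm. A picture is of the moment at which its call begins. There is no depth.
- manip.hand_in(): hands the job in, once; it reports no verdict.
Trained networks look in a picture, given as the dict that the camera call returned (one of the last four; its "shot" number tells which), for a name from the list of things; names that differ only in an ending like _2 or _b are one class to them, and where a whole thing is asked for, a point or a joint stands for the part that bears it (a point fixed in the world has none). Each returns a list of dicts, best first, with "conf" (0 to 1); they miss things now and then, are a little off and sometimes report something else, mostly with a low value. They report only what shows in the picture. A call takes as long as a camera call. They do not tell look-alikes from the thing itself.
- spot_in(thing, picture): "location" ([x, y, z] in m, in the coordinates of the camera as it stood for that picture, good to about 4 mm: the middle of the surface that is visible of it).
- mark_of(thing, picture): "location" ([x, y, z] in m, in the coordinates of the camera as it stood for that picture, good to about 4 mm: a listed point, or the origin of a listed thing).
The state is a dict: "clock": time; "joint_pos": joint angles; "joint_velocities": joint speeds; "tau": joint torques, N m; "position": TCP position; "ee_rot": TCP orientation; "ft_force": force on the tool from outside, world axes, zero at the start; "torque": the same for the moment, N m; "grip_width": opening from 0.0 (shut) to 1.0 (fully open).
Only numpy, scipy, OpenCV 4.12 (cv2) and the standard library are available. Lean on these libraries where they do the work, as an engineer would, in place of code of your own. Each camera call takes 0.05 s, during which the arm holds its last target. There are 200 camera calls.

## Working session

There is one attempt and no reset: what is moved stays moved. The work goes in short steps, Python scripts to look and compute and a shell command to move; the robot and the scene stay as the last step left them, time stands still between calls to the robot, and variables do not carry over. Pictures are saved under pics/ and viewed, about 8 in all and at most 12, crops included, and the job is handed in when it is done.

```bash
mkdir -p pics; cat > h.py <<'E'
import numpy as np, cv2
from workcell import telemetry, viewer, manip, spot_in, mark_of
def w(p,l): return (p["cam_to_world"]@np.r_[l,1])[:3]
def look(cam,names,fn=None):
    p=viewer.camera(cam)
    if fn: cv2.imwrite(fn,p["frame"][:,:,::-1])
    for n in names:
        for d in mark_of(n,p)[:4]: print(cam,n,round(d["conf"],2),(w(p,d["location"])*1000).round(0))
    return p
def ray(p,u,v,z):
    # world point on plane z
    K=p["intrinsics"];d=np.linalg.solve(K,[u,v,1.]);d=np.array([d[0],-d[1],-d[2]])
    T=p["cam_to_world"];d=T[:3,:3]@d;o=T[:3,3];return o+d*(z-o[2])/d[2]
E
python3 - <<'E'
from h import *
N=["juicer","pin_mark","notch_mark","press_mark","finger_peg","reamer","tumbler","half_orange"]
a=look("scene",N); b=look("side",N); 
cv2.imwrite("pics/1.png",cv2.resize(a["frame"],(800,600))[:,:,::-1])
cv2.imwrite("pics/2.png",cv2.resize(b["frame"],(800,600))[:,:,::-1])
o=telemetry.get_obs();print(o)
E
```

```text
scene juicer 0.76 [565. 103.   2.]
scene juicer 0.63 [ 635. -152.   -2.]
scene juicer 0.63 [808. 178.  -2.]
scene pin_mark 0.62 [604. 155. 130.]
scene pin_mark 0.61 [836. 212. 101.]
scene pin_mark 0.57 [ 669. -123.   98.]
scene notch_mark 0.69 [569.  47. 135.]
scene notch_mark 0.59 [831. 217.  99.]
scene notch_mark 0.56 [ 671. -123.  103.]
scene press_mark 0.91 [ 639. -150.  107.]
scene press_mark 0.85 [572. 101. 142.]
scene press_mark 0.67 [805. 179. 101.]
scene finger_peg 0.67 [573. 143. 138.]
scene finger_peg 0.49 [ 613. -174.  108.]
scene finger_peg 0.42 [783. 155. 102.]
scene reamer 0.89 [488. 249.  -1.]
scene tumbler 0.66 [423. 122.   3.]
scene tumbler 0.57 [569.  47. 137.]
scene half_orange 0.67 [701.  19.   4.]
side juicer 0.72 [804. 183.   2.]
side juicer 0.71 [ 633. -148.    2.]
side juicer 0.63 [569. 101.   3.]
side notch_mark 0.85 [837. 214. 103.]
side notch_mark 0.75 [ 669. -118.  103.]
side notch_mark 0.69 [566.  50. 144.]
side press_mark 0.95 [ 634. -153.  109.]
side press_mark 0.92 [803. 183. 111.]
side press_mark 0.65 [570. 105. 144.]
side finger_peg 0.6 [781. 154. 1
[... 172 characters left out ...]
 [699.  20.   3.]
{'clock': 0.9, 'joint_pos': array([-1.352595  ,  0.33218081, -0.06468188,  1.46008724,  0.02162889,
        1.34991629, -0.08854735]), 'joint_velocities': array([-0.00079838,  0.00195945, -0.00115499, -0.00037754, -0.00206424,
        0.00030359,  0.0004434 ]), 'tau': array([-1.89218053e-04, -6.25232720e+01,  4.88066068e-02, -3.91821527e+01,
        1.63541705e-02,  1.54764562e-03, -9.26745486e-06]), 'position': array([0.14905837, 0.60698858, 0.23135558]), 'ee_rot': array([-0.43629119,  0.556415  ,  0.43632872,  0.55647965]), 'ft_force': array([-0.29452558,  0.13318378,  0.45896035]), 'torque': array([-0.00693478,  0.01743959, -0.05801115]), 'grip_width': 0.998886797631919}
```

View pics/1.png

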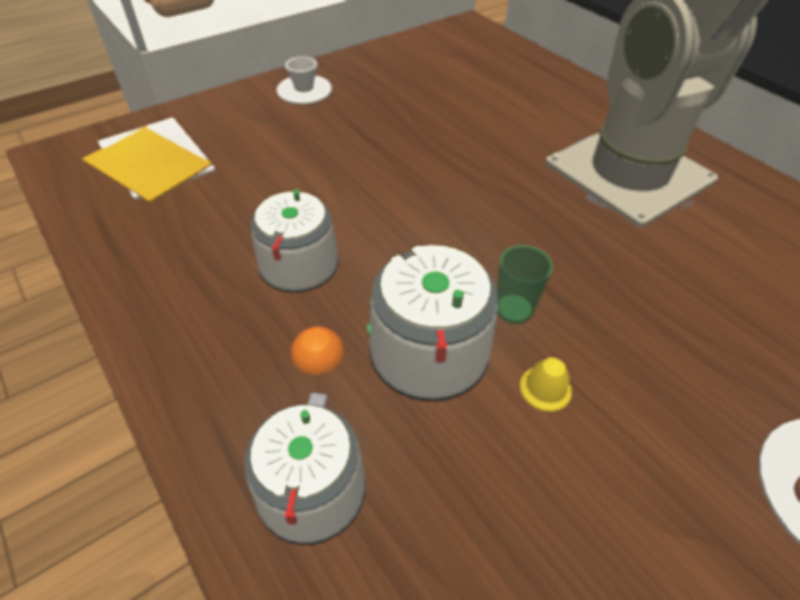

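View pics/2.png

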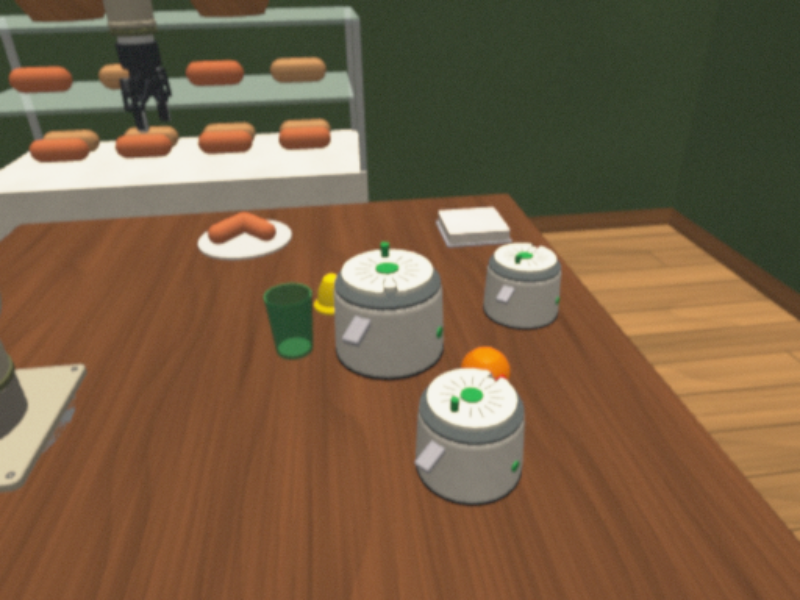

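The target is the large juicer in the middle, at about (567,102), with its peg at +87° and pin at +55°. I'll turn the disc anticlockwise by about 147°, starting with the closed fingers hovering on the clockwise side of the peg.

```bash
R='[1,[1.88,-1.92,0.1],[0,0,-0.123]]'
python3 -m crank '[[1,[1.88,-1.92,0.1],[0,0,-0.123]],[1,[1.88,-1.92,0.1],[0,0,-0.123]],[1,[1.88,-1.92,0.1],[0,0,-0.123]],[1,[1.88,-1.92,0.1],[0,0,-0.123]],[1,[1.88,-1.92,0.1],[0,0,-0.123]],[1,[1.88,-1.92,0.1],[0,0,-0.123]],[1,[1.88,-1.92,0.1],[0,0,-0.123]],[1,[1.88,-1.92,0.1],[0,0,-0.123]],[1,[1.88,-1.92,0.1],[0,0,-0.123]],[1,[1.88,-1.92,0.1],[0,0,-0.123]],[1,[1.88,-1.92,0.1],[0,0,-0.123]],[1,[1.88,-1.92,0.1],[0,0,-0.123]]]'
python3 -m crank '[[1,[1.88,-1.92,0.1],[0,0,-0.123]],[1,[1.88,-1.92,0.1],[0,0,-0.123]],[1,[1.88,-1.92,0.1],[0,0,-0.123]],[1,[1.88,-1.92,0.1],[0,0,-0.123]],[1,[1.88,-1.92,0.1],[0,0,-0.123]],[1,[1.88,-1.92,0.1],[0,0,-0.123]],[1,[1.88,-1.92,0.1],[0,0,-0.123]],[1,[1.88,-1.92,0.1],[0,0,-0.123]],[1,[1.88,-1.92,0.1],[0,0,-0.123]],[1,[1.88,-1.92,0.1],[0,0,-0.123]],[1,[1.88,-1.92,0.1],[0,0,-0.123]],[1,[1.88,-1.92,0.1],[0,0,-0.123]]]'
python3 -m crank '[[1,[0,0,0],[0,0,0]],[1,[0,0,0],[0,0,0]]]'
python3 - <<'E'
from h import *
from scipy.spatial.transform import Rotation as R
N=["juicer","pin_mark","notch_mark","press_mark","finger_peg"]
a=look("wrist",N); cv2.imwrite("pics/3.png",cv2.resize(a["frame"],(800,600))[:,:,::-1])
look("scene",N[1:])
o=telemetry.get_obs();print(o["clock"],o["position"],o["joint_pos"],R.from_quat(o["ee_rot"]).as_matrix().round(3),o["ft_force"])
print(a["cam_to_world"].round(3))
E
```

```text
clock: 1.9
position: [0.3754, 0.3756, 0.2436]
ee_rot: [0.054, 0.705, -0.054, 0.705]
ft_force: [1.3, 0.4, 0.2]
grip_width: 0.002
clock: 2.9
position: [0.601, 0.1453, 0.2556]
ee_rot: [0.514, 0.486, -0.514, 0.486]
ft_force: [0.2, 0.0, 0.1]
grip_width: 0.001
clock: 3.07
position: [0.6009, 0.1446, 0.2552]
ee_rot: [-0.513, -0.486, 0.513, -0.487]
ft_force: [0.9, 0.0, 1.0]
grip_width: 0.003
wrist juicer 0.91 [569. 108.  -0.]
wrist juicer 0.83 [ 632. -150.    0.]
wrist pin_mark 0.84 [602. 152. 125.]
wrist notch_mark 0.9 [569.  44. 132.]
wrist press_mark 0.71 [566. 103. 140.]
wrist finger_peg 0.77 [568. 145. 132.]
scene pin_mark 0.6 [837. 214. 101.]
scene pin_mark 0.56 [602. 154. 127.]
scene pin_mark 0.38 [ 668. -127.   99.]
scene pin_mark 0.36 [572. 144. 139.]
scene notch_mark 0.91 [830. 213. 103.]
scene notch_mark 0.85 [570.  47. 134.]
scene notch_mark 0.65 [ 674. -126.  106.]
scene notch_mark 0.63 [704.  18.   3.]
scene press_mark 0.64 [569. 103. 141.]
scene press_mark 0.64 [805. 181. 106.]
scene press_mark 0.6 [ 638. -150.  105.]
scene finger_peg 0.59 [ 611. -174.  106.]
scene finger_peg 0.47 [488. 246.   2.]
scene finger_peg 0.41 [782. 153. 105.]
3.6167 [0.60012023 0.1464223  0.25542181] [-0.79175108  0.33732421  0.61875376  1.47545308 -0.19642279  1.39118519
 -1.78610307] [[ 0.     0.999 -0.051]
 [ 0.    -0.051 -0.999]
 [-1.     0.    -0.   ]] [ 0.72098647 -0.40975281  0.48484419]
[[-0.055  0.949  0.312  0.68 ]
 [-0.999 -0.052 -0.017  0.14 ]
 [ 0.    -0.312  0.95   0.397]
 [ 0.     0.     0.     1.   ]]
```

View pics/3.png

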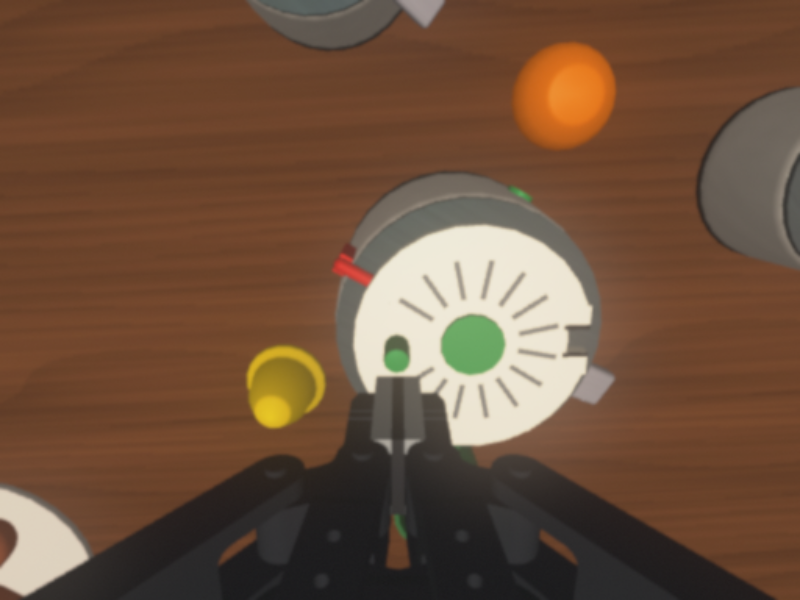

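The wrist view shows the boss at (473,344), notch at (579,341), peg top at (397,361) and the exposed red pin from (340,266) to (369,279). I'll turn these into angles by ray and plane intersection.

```bash
python3 - <<'E'
from h import *
p=viewer.camera("wrist")
P={k:ray(p,(u+.5)/1.5625-.5,(v+.5)/1.5625-.5,z)[:2]*1e3 for k,u,v,z in [("boss",473,344,.1415),("notch",579,341,.1375),("pegtop",397,361,.1595),("pin_in",369,279,.128),("pin_out",342,267,.128)]}
c=P["boss"]
for k,v in P.items(): d=v-c;print(k,v.round(1),np.hypot(*d).round(1),np.degrees(np.arctan2(d[1],d[0])).round(1))
# boss fit
f=cv2.cvtColor(p["frame"],cv2.COLOR_RGB2HSV);m=cv2.inRange(f,(40,80,80),(80,255,255))
n,l,s,cc=cv2.connectedComponentsWithStats(m)
for i in range(1,n):
  if s[i,4]>40: print(s[i],cc[i],ray(p,*cc[i],.1415)[:2]*1e3)
E
```

```text
boss [569.2 106.8] 0.0 0.0
notch [566.2  47.7] 59.2 -92.8
pegtop [569.5 148.4] 41.5 89.6
pin_in [605.1 162. ] 65.9 56.9
pin_out [612.6 176.3] 82.0 58.0
[328 118  14  10  50] [334.68 122.58] [649.64133892  81.56007928]
[ 285  201   40   37 1147] [304.32258065 219.29991282] [569.7081015  105.31694975]
[248 222  16  15 179] [255.61452514 228.78212291] [563.01077195 147.24893952]
```

Centre is about (569,105), peg at 88.5° and pin at about 57.5°, so the peg has to end near 237°. Next I lower beside the peg and work out the arc steps.

```bash
python3 -m crank '[[1,[0,0,-2],[0,0,0]],[1,[0,0,-2],[0,0,0]],[1,[0,0,-2],[0,0,0]],[1,[0,0,-2],[0,0,0]],[1,[0,0,-1.5],[0,0,0]],[1,[0,0,-1],[0,0,0]],[1,[0,0,-0.4],[0,0,0]],[1,[0,0,0],[0,0,0]],[1,[0,0,0],[0,0,0]]]'
python3 - <<'E'
from h import *
f=lambda a:np.array([56.9,10.5])+4.2*np.array([np.cos(a),np.sin(a)])-1.8*np.array([-np.sin(a),np.cos(a)])
print(f(np.radians(87)))
a=np.radians(np.arange(87,238,6))
for i in range(len(a)-1): print(round(np.degrees(a[i+1])),f(a[i+1]).round(2),(f(a[i+1])-f(a[i])).round(2))
look("wrist",[],"pics/4.png")
E
```

```text
clock: 4.42
position: [0.6006, 0.1462, 0.1471]
ee_rot: [0.513, 0.487, -0.512, 0.487]
ft_force: [-0.2, -0.2, 0.7]
grip_width: 0.004
[58.91734418 14.60003932]
93 [58.48 14.79] [-0.44  0.19]
99 [58.02 14.93] [-0.46  0.14]
105 [57.55 15.02] [-0.47  0.09]
111 [57.08 15.07] [-0.48  0.04]
117 [56.6  15.06] [-0.48 -0.01]
123 [56.12 15.  ] [-0.47 -0.06]
129 [55.66 14.9 ] [-0.47 -0.11]
135 [55.2  14.74] [-0.45 -0.15]
141 [54.77 14.54] [-0.43 -0.2 ]
147 [54.36 14.3 ] [-0.41 -0.24]
153 [53.97 14.01] [-0.38 -0.29]
159 [53.62 13.69] [-0.35 -0.32]
165 [53.31 13.33] [-0.32 -0.36]
171 [53.03 12.93] [-0.28 -0.39]
177 [52.8  12.52] [-0.23 -0.42]
183 [52.61 12.08] [-0.19 -0.44]
189 [52.47 11.62] [-0.14 -0.46]
195 [52.38 11.15] [-0.09 -0.47]
201 [52.33 10.68] [-0.04 -0.48]
207 [52.34 10.2 ] [ 0.01 -0.48]
213 [52.4   9.72] [ 0.06 -0.47]
219 [52.5   9.26] [ 0.11 -0.47]
225 [52.66  8.8 ] [ 0.15 -0.45]
231 [52.86  8.37] [ 0.2  -0.43]
237 [53.1   7.96] [ 0.24 -0.41]
```

View pics/4.png

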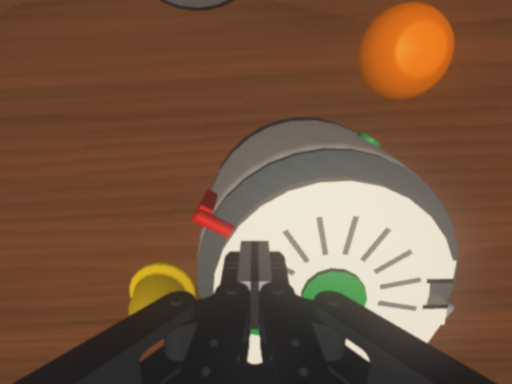

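The fingertips sit just above the disc on the pin side of the peg, with the peg right behind them (green at 255,330). I'll make contact and push the first part of the arc.

```bash
python3 -m crank '[[1,[-0.4,0,0],[0,0,0]],[1,[-0.4,0,0],[0,0,0]],[1,[-0.35,0,0],[0,0,0]],[1,[-0.44,0.19,0],[0,0,0.105]],[1,[-0.46,0.14,0],[0,0,0.105]],[1,[-0.47,0.09,0],[0,0,0.105]],[1,[-0.48,0.04,0],[0,0,0.105]],[1,[-0.48,-0.01,0],[0,0,0.105]],[1,[-0.47,-0.06,0],[0,0,0.105]],[1,[-0.47,-0.11,0],[0,0,0.105]],[1,[-0.45,-0.15,0],[0,0,0.105]],[1,[0,0,0],[0,0,0]]]'
python3 - <<'E'
from h import *
a=look("wrist",["notch_mark","press_mark","finger_peg"]);look("scene",["notch_mark","press_mark","finger_peg"],"pics/5.png")
E
```

```text
clock: 5.47
position: [0.551, 0.1474, 0.1468]
ee_rot: [0.268, 0.654, -0.268, 0.655]
ft_force: [0.3, -0.3, -0.2]
grip_width: 0.001
wrist notch_mark 0.66 [610.  64. 134.]
wrist notch_mark 0.5 [424. 123.  -2.]
wrist notch_mark 0.29 [567. 102. 139.]
wrist press_mark 0.91 [567. 104. 140.]
scene notch_mark 0.87 [ 672. -125.  107.]
scene notch_mark 0.56 [830. 214. 102.]
scene press_mark 0.92 [ 640. -151.  107.]
scene press_mark 0.74 [571. 101. 144.]
scene press_mark 0.73 [804. 176. 104.]
scene finger_peg 0.4 [781. 154. 102.]
scene finger_peg 0.37 [ 614. -175.  107.]
```

The disc is following: notch at −44°, so the peg is at about 136° as planned. Continuing to about 225°.

```bash
python3 -m crank '[[1,[-0.43,-0.2,0],[0,0,0.105]],[1,[-0.41,-0.24,0],[0,0,0.105]],[1,[-0.38,-0.29,0],[0,0,0.105]],[1,[-0.35,-0.32,0],[0,0,0.105]],[1,[-0.32,-0.36,0],[0,0,0.105]],[1,[-0.28,-0.39,0],[0,0,0.105]],[1,[-0.23,-0.42,0],[0,0,0.105]],[1,[-0.19,-0.44,0],[0,0,0.105]],[1,[-0.14,-0.46,0],[0,0,0.105]],[1,[-0.09,-0.47,0],[0,0,0.105]],[1,[-0.04,-0.48,0],[0,0,0.105]]]'
python3 -m crank '[[1,[0.01,-0.48,0],[0,0,0.105]],[1,[0.06,-0.47,0],[0,0,0.105]],[1,[0.11,-0.47,0],[0,0,0.105]],[1,[0.15,-0.45,0],[0,0,0.105]],[1,[0,0,0],[0,0,0]]]'
python3 - <<'E'
from h import *
a=look("wrist",["notch_mark","press_mark","finger_peg","pin_mark"],"pics/6.png");look("scene",["notch_mark","press_mark","finger_peg"])
print(telemetry.get_obs()["joint_pos"].round(2))
E
```

```text
clock: 6.78
position: [0.5226, 0.107, 0.1462]
ee_rot: [-0.133, 0.695, 0.133, 0.694]
ft_force: [-0.8, 0.5, 1.7]
grip_width: 0.004
clock: 7.2
position: [0.5263, 0.0873, 0.1462]
ee_rot: [-0.274, 0.652, 0.274, 0.652]
ft_force: [-0.5, 0.1, -1.0]
grip_width: 0.002
wrist notch_mark 0.96 [612. 147. 131.]
wrist notch_mark 0.54 [567. 102. 144.]
wrist press_mark 0.72 [566. 103. 141.]
scene notch_mark 0.97 [ 674. -127.  102.]
scene notch_mark 0.89 [613. 149. 136.]
scene notch_mark 0.88 [830. 216. 103.]
scene press_mark 0.87 [568. 103. 139.]
scene press_mark 0.73 [ 642. -151.  111.]
scene press_mark 0.69 [804. 177. 105.]
scene press_mark 0.64 [488. 247.  -1.]
scene finger_peg 0.62 [784. 155. 103.]
scene finger_peg 0.55 [541.  72. 138.]
scene finger_peg 0.53 [ 615. -174.  105.]
[-0.52  0.2   0.3   1.83 -0.06  1.13  0.6 ]
```

View pics/6.png

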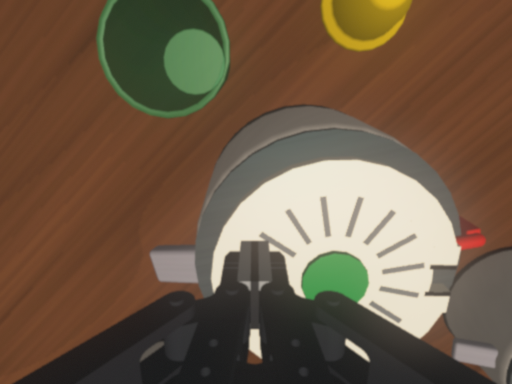

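Wrist view: notch at (438,281), exposed pin from (460,241) to (484,239), boss at (336,279). Computing the remaining angle.

```bash
python3 - <<'E'
from h import *
p=viewer.camera("wrist")
f=cv2.cvtColor(p["frame"],cv2.COLOR_RGB2HSV);m=cv2.inRange(f,(40,80,80),(80,255,255))
n,l,s,cc=cv2.connectedComponentsWithStats(m);i=min(range(1,n),key=lambda i:np.hypot(*(cc[i]-[336,279])));print(s[i],cc[i])
c=ray(p,*cc[i],.1415)[:2]*1e3;print(c)
r=cv2.inRange(f,(0,150,150),(8,255,255))|cv2.inRange(f,(172,150,150),(180,255,255))
ys,xs=np.nonzero(r[220:260,445:500]);print(len(xs),xs.min()+445,xs.max()+445)
for k,u,v,z in [("notch",438,281,.1375),("pin_in",461,241,.127),("pin_out",482,239.5,.127),("pinmean",xs.mean()+445,ys.mean()+220,.127)]:
  d=ray(p,u,v,z)[:2]*1e3-c;print(k,np.hypot(*d).round(1),np.degrees(np.arctan2(d[1],d[0])).round(1))
cv2.imwrite("pics/7.png",cv2.resize(p["frame"][200:330,400:512],None,fx=4.5,fy=4.5,interpolation=2)[:,:,::-1])
E
```

```text
[ 301  254   66   49 2326] [333.91487532 277.27773001]
[564.65783867 107.77579338]
343 456 483
notch 57.5 40.5
pin_in 73.6 56.0
pin_out 84.9 55.2
pinmean 78.6 55.5
```

View pics/7.png

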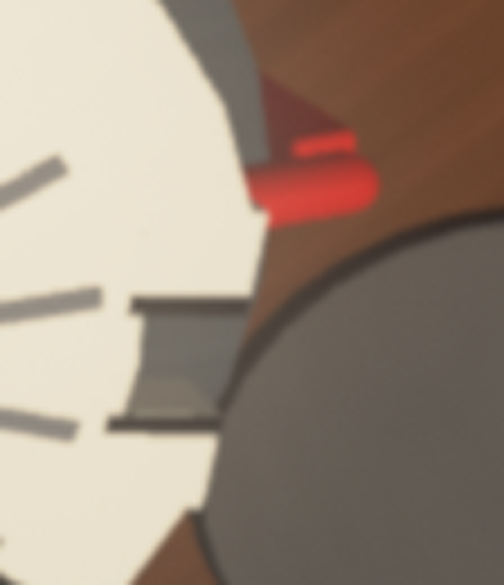

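About 13° remain (notch ≈45°, pin ≈58°). I'll push two more steps, then compare the notch and pin directly.

```bash
python3 -m crank '[[1,[0.1,-0.22,0],[0,0,0.052]],[1,[0.1,-0.22,0],[0,0,0.052]],[1,[0.12,-0.2,0],[0,0,0.052]],[1,[0.12,-0.2,0],[0,0,0.052]],[1,[0,0,0],[0,0,0]]]'
python3 - <<'E'
from h import *
p=look("wrist",["notch_mark","press_mark"])
cv2.imwrite("pics/8.png",p["frame"][:,:,::-1])
E
```

```text
clock: 8.12
position: [0.5307, 0.0796, 0.1463]
ee_rot: [-0.34, 0.62, 0.34, 0.62]
ft_force: [0.7, 0.1, 0.5]
grip_width: 0.001
wrist notch_mark 0.63 [602. 154. 134.]
wrist press_mark 0.64 [565. 103. 143.]
```

View pics/8.png

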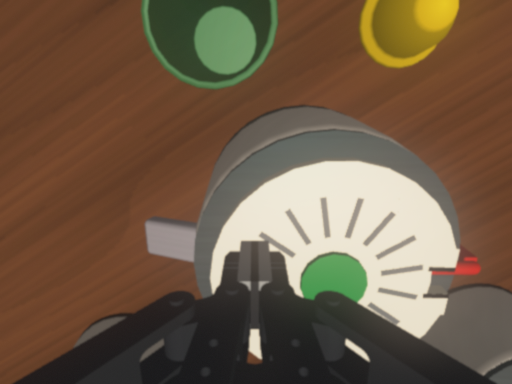

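Notch edges are at rows 269 and 296 (u≈436), with the pin at row ≈267 (u≈445–480). That leaves several mm, so I'll measure it properly.

```bash
python3 - <<'E'
from h import *
p=viewer.camera("wrist")
f=cv2.cvtColor(p["frame"],cv2.COLOR_RGB2HSV)
r=cv2.inRange(f,(0,150,150),(8,255,255))|cv2.inRange(f,(172,150,150),(180,255,255))
for u in range(430,486,6):
  v=np.nonzero(r[240:300,u])[0]+240; print(u,(v.min(),v.max()) if len(v) else None,end=" ")
print()
g=p["frame"][255:310,436].mean(1);print(g.astype(int))
for C in [(567,104),(569,105),(568,106)]:
  for k,u,v,z in [("notch",436,282.5,.1375),("pin",448,268,.127),("pin",465,267,.127)]:
    d=ray(p,u,v,z)[:2]*1e3-C;print(k,d.round(1),np.hypot(*d).round(1),np.degrees(np.arctan2(d[1],d[0])).round(1))
cv2.imwrite("pics/9.png",cv2.resize(p["frame"][230:330,390:500],None,fx=5,fy=5,interpolation=2)[:,:,::-1])
E
```

```text
430 None 436 (np.int64(272), np.int64(272)) 442 (np.int64(272), np.int64(272)) 448 (np.int64(272), np.int64(273)) 454 (np.int64(271), np.int64(273)) 460 (np.int64(263), np.int64(273)) 466 (np.int64(257), np.int64(274)) 472 (np.int64(257), np.int64(273)) 478 (np.int64(264), np.int64(272)) 484 None 
[223 223 223 223 223 223 223 223 223 222 216 183 122  88  85  93 108 117
 116 112 109 108 108 109 109 109 108 109 108 109 111 113 113 113 113 112
 112 109  97  80  77  98 151 201 218 221 220 221 220 221 221 221 220 220
 220]
notch [32.7 47. ] 57.3 55.2
pin [37.  58.4] 69.2 57.6
pin [41.7 66.8] 78.7 58.0
notch [30.7 46. ] 55.3 56.3
pin [35.  57.4] 67.3 58.6
pin [39.7 65.8] 76.8 58.9
notch [31.7 45. ] 55.1 54.9
pin [36.  56.4] 67.0 57.4
pin [40.7 64.8] 76.5 57.9
```

View pics/9.png

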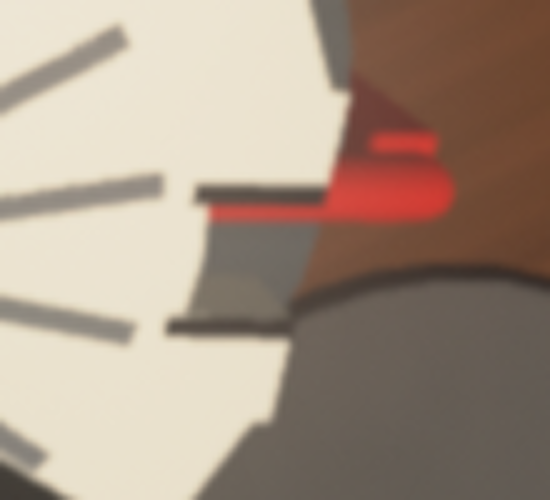

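About 2.7° remain, which is near 3 mm. I'll push 3° more, back off, rise, and check from above.

```bash
python3 -m crank '[[1,[0.07,-0.1,0],[0,0,0.026]],[1,[0.07,-0.1,0],[0,0,0.026]],[1,[0,0,0],[0,0,0]],[1,[0,0,0],[0,0,0]],[1,[-0.5,0.4,0],[0,0,0]],[1,[-0.5,0.4,0],[0,0,0]],[1,[0,0,1.5],[0,0,0]],[1,[0,0,1.5],[0,0,0]],[1,[0,0,1.5],[0,0,0]],[1,[0,0,1],[0,0,0]],[1,[0,0,0],[0,0,0]],[1,[0,0,0],[0,0,0]]]'
python3 - <<'E'
from h import *
p=look("wrist",["notch_mark","press_mark","pin_mark","finger_peg"])
print(p["cam_to_world"].round(3)[:3,3])
cv2.imwrite("pics/10.png",cv2.resize(p["frame"][150:384,200:512],None,fx=2.5,fy=2.5,interpolation=2)[:,:,::-1])
E
```

```text
clock: 9.32
position: [0.522, 0.086, 0.2013]
ee_rot: [-0.355, 0.611, 0.355, 0.612]
ft_force: [-0.6, 0.6, -0.6]
grip_width: -0.001
wrist notch_mark 0.82 [598. 154. 136.]
wrist press_mark 0.92 [565. 104. 142.]
wrist pin_mark 0.66 [599. 154. 125.]
wrist finger_peg 0.61 [601. 152. 125.]
[0.451 0.126 0.343]
```

View pics/10.png

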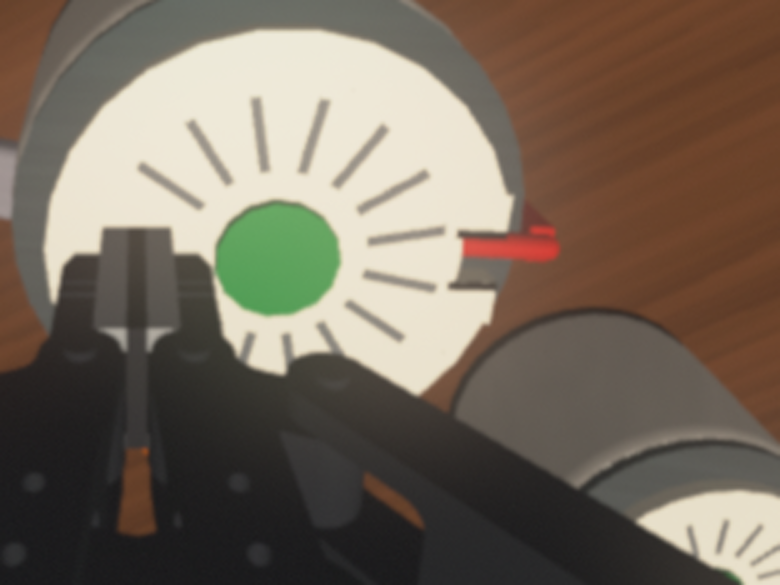

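Notch edges are at crop y≈234 and 286, the pin centre is at y≈247, and the boss at (278,258). Computing the residual with parallax included.

```bash
python3 - <<'E'
from h import *
p=viewer.camera("wrist")
q=lambda u,v,z: ray(p,200+(u+.5)/2.5-.5,150+(v+.5)/2.5-.5,z)[:2]*1e3
C=q(278,258,.1415);print("C",C)
for k,u,v,z in [("notchA",482,234,.1375),("notchB",472,286,.1375),("notch",477,260,.1375),("pin_in",470,247.5,.128),("pin_mid",510,247.5,.128),("pin_out",545,247.5,.128)]:
    d=q(u,v,z)-C;print(k,d.round(1),np.hypot(*d).round(1),np.degrees(np.arctan2(d[1],d[0])).round(1))
E
```

```text
C [565.9090324  105.06633066]
notchA [23.9 52.6] 57.8 65.6
notchB [37.9 43.8] 57.9 49.2
notch [30.8 48.3] 57.3 57.5
pin_in [32.7 49.4] 59.2 56.5
pin_mid [38.5 59.6] 71.0 57.1
pin_out [43.6 68.6] 81.3 57.5
```

Aligned within about 1° (≈1 mm). Now I'll move over the boss and press down.

```bash
python3 -m crank '[[1,[1.5,0.6,0],[0,0,0]],[1,[1.5,0.6,0],[0,0,0]],[1,[1.5,0.65,0],[0,0,0]],[1,[0,0,-2],[0,0,0]],[1,[0,0,-2],[0,0,0]],[1,[0,0,-1],[0,0,0]],[1,[0,0,-0.5],[0,0,0]],[1,[0,0,-0.2],[0,0,0]],[1,[0,0,-0.2],[0,0,0]],[1,[0,0,-0.2],[0,0,0]],[1,[0,0,-0.2],[0,0,0]],[1,[0,0,0],[0,0,0]]]'
```

```text
clock: 10.62
position: [0.5675, 0.1042, 0.139]
ee_rot: [-0.355, 0.611, 0.355, 0.612]
ft_force: [-0.3, 0.3, 1.2]
grip_width: -0.001
```

```bash
python3 -m crank '[[1,[0,0,-0.1],[0,0,0]],[1,[0,0,-0.1],[0,0,0]],[1,[0,0,-0.1],[0,0,0]],[1,[0,0,0],[0,0,0]],[1,[0,0,0],[0,0,0]]]'
```

```text
clock: 11.03
position: [0.5674, 0.1043, 0.1355]
ee_rot: [-0.355, 0.611, 0.355, 0.612]
ft_force: [3.4, 0.2, 3.6]
grip_width: -0.004
```

```bash
python3 -m crank '[[1,[0,0,-0.1],[0,0,0]],[1,[0,0,-0.1],[0,0,0]],[1,[0,0,-0.1],[0,0,0]],[1,[0,0,0],[0,0,0]],[1,[0,0,0],[0,0,0]]]'; python3 -m crank '[[1,[0,0,-0.1],[0,0,0]],[1,[0,0,-0.1],[0,0,0]],[1,[0,0,0],[0,0,0]],[1,[0,0,0],[0,0,0]]]'
```

```text
clock: 11.45
position: [0.5675, 0.1043, 0.133]
ee_rot: [-0.355, 0.611, 0.355, 0.612]
ft_force: [1.4, -0.8, 8.5]
grip_width: -0.001
clock: 11.78
position: [0.5676, 0.1043, 0.1328]
ee_rot: [-0.355, 0.611, 0.355, 0.612]
ft_force: [-6.6, -1.8, 24.0]
grip_width: -0.001
```

The TCP stopped at 0.1328 m with the force rising to 24 N, so the disc is at its stop. Retreating and checking.

```bash
python3 -m crank '[[1,[0,0,1],[0,0,0]],[1,[0,0,2],[0,0,0]],[1,[0,0,3],[0,0,0]],[1,[0,0,3],[0,0,0]],[1,[-2,0,2],[0,0,0]],[1,[-2,0,1],[0,0,0]],[1,[0,0,0],[0,0,0]],[1,[0,0,0],[0,0,0]],[1,[0,0,0],[0,0,0]]]'
python3 - <<'E'
from h import *
p=look("wrist",["notch_mark","press_mark","pin_mark"])
look("scene",["notch_mark","press_mark","reamer","tumbler","half_orange"]);q=look("side",["press_mark","reamer","tumbler","half_orange"])
cv2.imwrite("pics/11.png",cv2.resize(p["frame"],(800,600))[:,:,::-1])
E
```

```text
clock: 12.53
position: [0.5267, 0.1042, 0.2495]
ee_rot: [-0.355, 0.612, 0.356, 0.611]
ft_force: [-1.5, -0.4, -0.4]
grip_width: 0.001
wrist notch_mark 0.66 [834. 212. 103.]
wrist notch_mark 0.6 [601. 154. 127.]
wrist press_mark 0.89 [567. 104. 133.]
wrist press_mark 0.67 [807. 182. 106.]
wrist press_mark 0.59 [548.  69. 125.]
wrist pin_mark 0.88 [599. 154. 121.]
wrist pin_mark 0.39 [832. 218.  95.]
scene notch_mark 0.95 [828. 215. 100.]
scene notch_mark 0.88 [ 675. -125.  106.]
scene notch_mark 0.58 [603. 159. 125.]
scene press_mark 0.94 [802. 179. 101.]
scene press_mark 0.65 [570.  99. 133.]
scene press_mark 0.62 [ 639. -150.  107.]
scene reamer 0.86 [490. 248.   2.]
scene tumbler 0.62 [422. 124.   2.]
scene half_orange 0.73 [487. 247.   2.]
scene half_orange 0.69 [703.  21.   1.]
side press_mark 0.89 [803. 183. 110.]
side press_mark 0.8 [570. 106. 135.]
side press_mark 0.62 [ 635. -151.  107.]
side reamer 0.64 [482. 247.   3.]
side tumbler 0.75 [421. 122.   2.]
side half_orange 0.68 [700.  20.  -1.]
```

View pics/11.png

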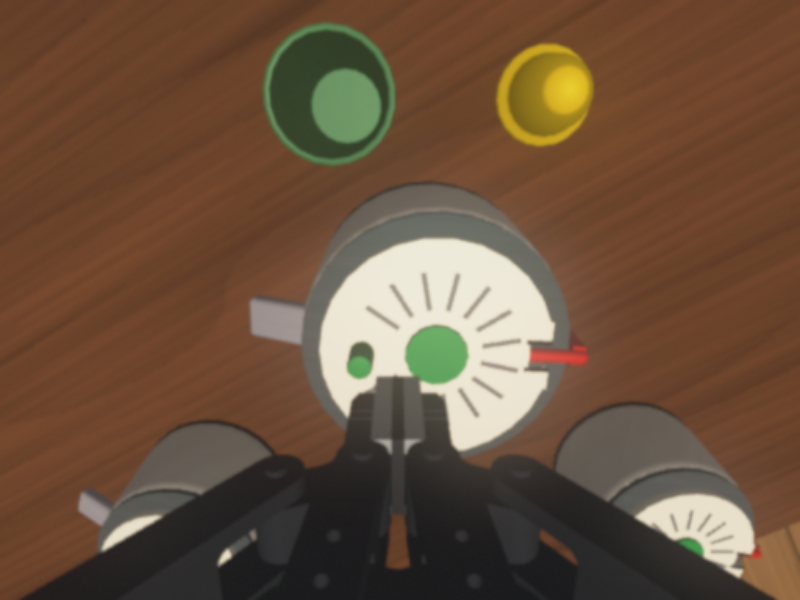

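The pin (535–585, 356) lies centred in the notch (edges at about 342 and 370). The disc is down, with the boss at about 133 mm, and the hand is clear. Handing in.

```bash
python3 -c "
from workcell import manip; print(manip.hand_in())"
```

```text
the job is handed in; nothing more can be done
None
```

I turned the strainer disc about 148° anticlockwise by its green peg, using the closed fingertips. I then pressed it home on the boss, took the hand away and handed the job in at about 13 s. The hand-in gave no verdict.

- **Seating:** when I pressed, the fingertips stopped at 132.8 mm as the force rose to 24 N; the boss top should be at 133 mm when fully home. Afterwards the cameras put the boss top at 133–135 mm, down from about 142 mm.
- **Alignment:** in the last wrist picture the pin lies centred in the notch. I measured about 1° (1 mm) of error just before pressing.
- **Things round the juicer:** the cone, tumbler and half orange measured within about 5 mm of where they stood, which is within the measuring noise.
- **Disagreements:** the scene camera's last notch reading was about 5 mm further out than the wrist camera's. That is close to the networks' stated error, so I went by the wrist picture. The networks also gave a few false matches, such as the cone reported as the half orange, which I ignored.

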